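# Seat the spare ink roller in its cradle against the sprung buffer

### The job

Roll the spare ink roller up its sloping cradle by pushing its side, over the low steel crossbar, without lifting it, and press it steadily against the sprung buffer with about 8 N for at least half a second to feel that it is home, never pushing harder than 15 N. Then ease off so that it settles back against the far side of the crossbar, and leave it there at rest. Do not disturb the small things lying round the cradle.

Things in the scene. Friction and masses are not known exactly. Their poses are not given: they have to be found in the camera images.
- roller: Loose smooth polished steel roller with pale end discs, 86 mm diameter, 100 mm long, about 0.45 kg (varies), too thick to grip. Origin: its centre, on its axis; y is the roller's axis, x and z turn as it rolls. Starts leaning on the low end bar, centre at x = -0.093, y = 0, z = 0.070 in the cradle's frame; let go below the crossbar, it rolls back there.
- cradle: Fixed sloping board 320x136 mm with two steel runners and grey side cheeks. Origin on the table top; x level, up the slope and away from the robot, y left, z up; board from x = -0.13 to 0.19. Runners rise 3 degrees to +x, top 32 mm high at x = 0. Cheeks at y = +-55 mm stand 16 mm above the runners, 2.5 mm clear of the roller's ends. Low end bar at x = -0.11, 4 mm proud.
- crossbar (a point): Top of the round steel crossbar, middle of its length, at x = 0.020 in the cradle's frame. It lies across the runners, 2 mm proud of them. The roller's centre is right above it at x = 0.018; getting it up there takes a push of about 2 to 5 N, then the roller drops ahead by itself.
- settled (a point): Point in the air on the cradle (x = 0.032, z = 0.077 in its frame): where the roller's centre lies once settled against the far side of the crossbar.
- top_end (a point): Upper end of the runners, mid-width, at their top face. Just below it stands the buffer: an upright steel plate 90 mm wide, 36 mm tall, sprung (about 2 N per mm, no preload, 14 mm travel) on a grey block that is clamped at a different place each time, not reported: the roller meets the plate 3 to 23 mm beyond its settled position; find it by feel.
- quoin_key: T-shaped steel key with a dark handle, 70x90x12 mm, lying left of the cradle. Bystander. Origin: centre of its underside.
- type_lines_1: Small dark block of type lines, 34x41x26 mm, right of the cradle. Bystander. Origin: centre of its underside.
- furniture_w2: Small wooden block, 60x24x18 mm, left of the cradle. Bystander. Origin: centre of its underside.
- quoin_a: Small dark metal block with a toothed side, 44x22x18 mm, right of the cradle. Bystander. Origin: centre of its underside.
Mind the look-alikes: they are no part of the job. What is shaped like the roller but green or turquoise is not meant.

How it is judged:
By the outcome, as a careful person would: the job done as asked, in the order asked, and still so for the second after the job is handed in, with the robot touching nothing.
It also fails if it takes over 56 s, if anything falls off the work surface, if the arm or the gripper's body presses on something with over 40 N, if the wrist force passes 120 N, or if a joint passes its speed limit or range.

### The arm

A 6-joint arm with a two-finger parallel gripper is mounted at the origin on a cart in front of the work surface, level with it; the furniture and walls round the work are solid. World frame = base frame: x ahead of the robot, y to its left, z up, the work surface at z = 0. Lengths are in mm, angles in rad, forces in N, time in s.
With the tool pointing down it reaches from about 300 to 775 mm from the base axis. Payload 14.6 kg.
Tool frame: the origin (TCP) lies between the finger pads; the fingertips stand 19 mm ahead of it and the grasp point (between the pads) is the TCP (manip.tcp_to_tips is the distance from the TCP to the fingertips, in mm); x points along the fingers, z is the direction in which the jaws open and shut, and the axes are right-handed (so a half turn about x gives the same grasp; the last joint's range is limited). The gripper opens to 94 mm and grips with 3 to 60 N. Pads are 16 mm wide; open, the fingers measure 119 mm over their backs; the gripper's body (75 mm by 177 mm) begins 78 mm behind the grasp point.
Start: joints at [-1.205, 0.3, 1.521, -0, 1.321, -0.067], TCP at [230.67, -499.28, 224.446] pointing down, gripper open.
Joint ranges: [-3.03, 3.03], [-0.79, 2.21], [0.23, 2.52], [-1.04, 4.18], [0, 3.07], [-2.55, 2.55]. Speed limits (rad/s): [2.22, 2.22, 2.57, 3.14, 3.14, 3.14].

### API

Orientations are given as [roll, pitch, yaw] about the fixed x, y, z axes, in that order (R = Rz(yaw) Ry(pitch) Rx(roll)).
In Python, from cell import manip gives the robot as it stands.
- The arm moves only by the tool jog_arm, never from a script. Its argument "moves" is a list that holds one entry, the list of rows, each a list of 6 numbers: the shift along the world's x, y, z in mm, then the turn, a rotation vector about the world's x, y, z in degrees. In form: [[[dx, dy, dz, wx, wy, wz], ...]]. A call has 1 to 5 rows; each row shifts and turns the pose as measured when the row begins; what a row does not reach is not made up. A row lasts 1/10 s, in which the tool goes at most 50 mm and 8.59 degrees, less where a joint would pass 70% of its speed; a pose out of reach is approached as far as the arm can. A call is refused whole if a number of a shift passes 50 or a number of a turn 8.59, either way. A call with a gripper value outside its range is refused whole. "gripper" is the opening, from -1 (shut) to 1 (fully open), set as the call begins (left out, the last holds). The fingers move at their own pace and stop on an object; "squeeze" is the grip in N (left out, the last holds). Time passes only in rows, so rows that do not move let the fingers close. It gives the time, the measured TCP pose, the force and the opening at its end, in the units of the state.
- manip.read_state(): the state, without advancing time (a new reading comes with each control period).
- manip.camera(name): name is "scene" or "top"; returns (picture, depth): 400x640x3 uint8, blue, green, red; 400x640 float32, mm along the optical axis (not along the pixel's ray), 0 where there is no reading.
- manip.camera_params(name): a dict with "fx", "fy", "cx", "cy" (pixels), "rvec" (rotation vector, rad) and "tvec" (3), from world to camera coordinates, as OpenCV has them. Camera axes: x right, y down, z forward; pixel columns grow to the right and rows downward; lengths in mm; the calibration is good to about 2 mm. A picture is of the moment at which its call begins. camera_params takes no time and is no camera call.
- manip.sign_off(): hands the job in, once; it reports no verdict.
The state is a dict: "clock": time; "joints": joint angles; "qd": joint speeds; "effort": joint torques, N m; "eef_pos": TCP position; "eef_rot": TCP orientation; "wrist_force": force on the tool from outside, world axes, zero at the start; "moment": the same for the moment, N m; "finger_gap": finger opening in mm.
Only numpy, scipy, OpenCV 4.12 (cv2) and the standard library are available. Lean on these libraries where they do the work, as an engineer would, in place of code of your own. Each camera call takes 0.05 s, during which the arm holds its last target. There are 200 camera calls.

## Working session

There is one attempt and no reset: what is moved stays moved. The work goes in short steps, Python scripts to look and compute and a tool call to move; the robot and the scene stay as the last step left them, time stands still between calls to the robot, and variables do not carry over. Pictures are saved under pics/ and viewed, about 8 in all and at most 12, crops included, and the job is handed in when it is done.

Besides the shell and the picture viewer there is one more tool, called as name([rows], argument=value, ...), one row to a line, values as JSON. jog_arm: Moves the arm, as the interface text tells. Its arguments: {"type":"object","properties":{"moves":{"type":"array","items":{"type":"array","items":{"type":"array","items":{"type":"number"}}}},"gripper":{"type":"number"},"squeeze":{"type":"number"}},"required":["moves"]}

```bash
mkdir -p pics; python3 - <<'E'
from cell import manip
import cv2,numpy as np
for n in("scene","top"):
    p,d=manip.camera(n); cv2.imwrite(f"pics/{n}0.png",p); np.save(f"pics/{n}0.npy",d)
    c=manip.camera_params(n); print(n,{k:np.round(v,3).tolist() for k,v in c.items()})
s=manip.read_state(); print(s)
E
```

```text
scene {'fx': 492.008, 'fy': 492.008, 'cx': 325.617, 'cy': 195.102, 'rvec': [2.389, -0.531, 0.211], 'tvec': [-513.684, 273.028, 836.838]}
top {'fx': 438.35, 'fy': 438.35, 'cx': 321.947, 'cy': 201.008, 'rvec': [2.198, -2.161, 0.097], 'tvec': [37.096, 568.327, 1072.324]}
{'clock': 0.1, 'joints': array([-1.20457074e+00,  3.00396742e-01,  1.52150774e+00, -2.82480073e-05,
        1.32072170e+00, -6.65708848e-02]), 'qd': array([-1.88501370e-03, -4.13880848e-03, -2.67038336e-03, -8.42349697e-04,
       -8.56304740e-05,  7.57049954e-06]), 'effort': array([ 2.73278038e-04, -5.32642758e+01, -3.53283691e+01,  7.08981394e-02,
        2.34978728e-02, -4.38114910e-05]), 'eef_pos': array([ 230.60350891, -499.08159415,  223.95813958]), 'eef_rot': array([3.10148997, 1.56976243, 1.96349711]), 'wrist_force': array([ 0.09133401, -0.44510718,  0.05742798]), 'moment': array([-0.03609195, -0.02639381,  0.02568633]), 'finger_gap': 93.69800682219156}
```

View pics/top0.png

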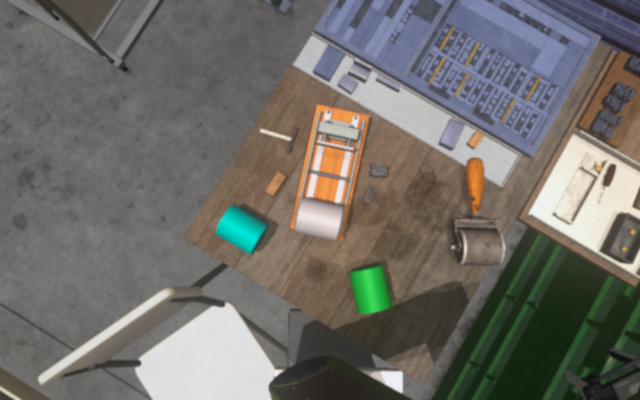

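View pics/scene0.png

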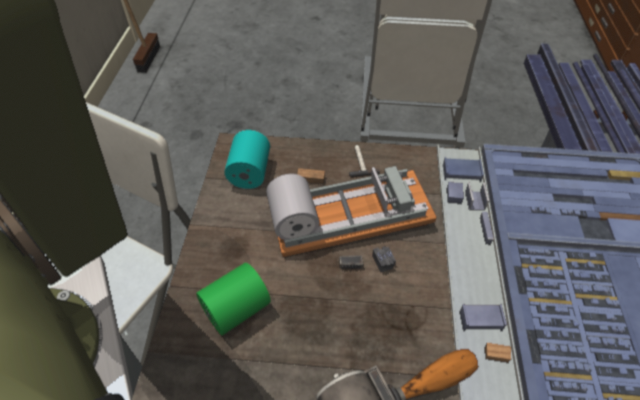

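Candidates for the roller in the top view are the pale grey one on the cradle (320,218), turquoise (241,229), green (370,289) and the hand brayer (478,245). I choose the grey one on the orange cradle. Next I measure the cradle pose and check the choice in a crop.

```bash
cat > h.py <<'E'
import cv2,numpy as np
from cell import manip
def cam(n):
    c=manip.camera_params(n); R=cv2.Rodrigues(np.array(c["rvec"],float))[0]; return c,R,np.array(c["tvec"],float).ravel()
def cloud(n,d):
    c,R,t=cam(n); v,u=np.mgrid[:400,:640]
    P=np.dstack([(u-c["cx"])/c["fx"]*d,(v-c["cy"])/c["fy"]*d,d])
    return (P-t)@R
def ray(n,u,v,z):
    c,R,t=cam(n); r=R.T@np.array([(u-c["cx"])/c["fx"],(v-c["cy"])/c["fy"],1]); o=-R.T@t
    return o+r*(z-o[2])/r[2]
E
python3 - <<'E'
from h import *
p=cv2.imread("pics/top0.png");d=np.load("pics/top0.npy");W=cloud("top",d)
h=cv2.cvtColor(p,cv2.COLOR_BGR2HSV)
m=cv2.inRange(h,(5,150,120),(20,255,255)); m[:, 380:]=0; m[:,:285]=0; m[:90]=0;m[260:]=0
pts=W[m>0]; pts=pts[d[m>0]>0]; print(len(pts),np.percentile(pts,[1,50,99],axis=0).round(1))
pl=[ray("top",u,v,20) for v,u in zip(*np.nonzero(m))]; pl=np.array(pl)[:,:2].astype(np.float32)
r=cv2.minAreaRect(pl);print("orange rect z20",r)
print(cv2.boxPoints(r))
b=cv2.inRange(p,(150,150,150),(255,255,255)); b[:, :290]=0;b[:,350:]=0;b[:190]=0;b[245:]=0
q=W[(b>0)&(d>0)]; q=q[q[:,2]>75]; print("roller",len(q),q.mean(0),np.percentile(q,[1,99],axis=0))
r=cv2.minAreaRect(q[:,:2].astype(np.float32));print(r)
# points above 90 (crown)
k=q[q[:,2]>105];print(k.mean(0),np.linalg.svd(k[:,:2]-k[:,:2].mean(0),full_matrices=False)[2][0],len(k))
c=p[95:250,220:400]; cv2.imwrite("pics/crop.png",cv2.resize(c,None,fx=4,fy=3.8,interpolation=cv2.INTER_CUBIC))
print(manip.read_state()["eef_pos"])
E
```

```text
2059 [[495.1 -60.4  -0.9]
 [660.3  25.6  31.6]
 [805.7 120.2  42.9]]
orange rect z20 ((645.2377319335938, 28.95215606689453), (137.90408325195312, 323.14019775390625), 78.9319839477539)
[[473.43585   -7.700096]
 [790.5656   -69.73466 ]
 [817.0396    65.60441 ]
 [499.90985  127.63897 ]]
roller 1268 [518.6605338   54.98751694 107.88472005] [[480.38091376   4.99329609  94.46028452]
 [557.86659141 103.73960793 116.07795833]]
((519.196044921875, 54.69987106323242), (100.59083557128906, 68.90109252929688), 77.85570526123047)
[520.6274623   54.77940309 110.54298489] [-0.19612024 -0.98057986] 930
[ 230.60350891 -499.08159415  223.95813958]
```

View pics/crop.png

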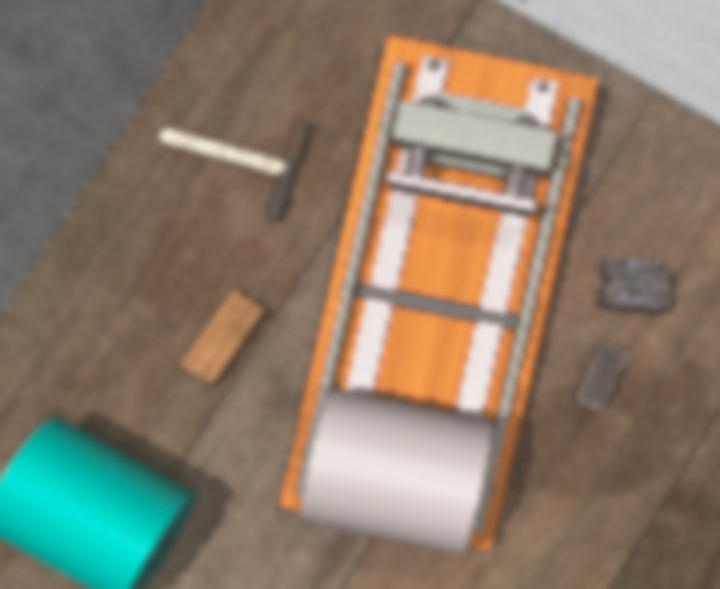

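The crop confirms it: the polished grey roller lies at the low end of the orange cradle (full-picture 320,218). The crossbar is around (330,175), the buffer plate around (337,144), and the bystanders are clear on both sides. Next I work out the approach.

```bash
cat >> h.py <<'E'
from scipy.spatial.transform import Rotation as Ro
yaw=np.radians(-11.15); O=np.array([615.0,35.0,0]); C=np.array([[np.cos(yaw),-np.sin(yaw),0],[np.sin(yaw),np.cos(yaw),0],[0,0,1]])
def toW(x,y,z): return O+C@np.array([x,y,z])
def st():
    s=manip.read_state(); R=Ro.from_euler("xyz",s["eef_rot"]).as_matrix()
    l=C.T@(s["eef_pos"]-O); print("t%.2f"%s["clock"],"W",s["eef_pos"].round(1),"cradle",l.round(1),"F",(C.T@s["wrist_force"]).round(2),"gap",round(s["finger_gap"],1)); return s,R
E
python3 - <<'E'
from h import *
s,R=st(); print(R.round(3))
for sg in(1,-1):
    z=sg*C[:,1]; x=np.array([0,0,-1.]); T=np.column_stack([x,np.cross(z,x),z])
    print(sg,np.degrees(Ro.from_matrix(T@R.T).as_rotvec()).round(2))
print(toW(-175,0,80),toW(-136,0,80),toW(-61,0,80), C[:,0])
E
```

```text
t0.10 W [ 230.6 -499.1  224. ] cradle [-273.9 -598.3  224. ] F [ 0.18 -0.42  0.06] gap 93.7
[[-0.     0.908  0.419]
 [ 0.001  0.419 -0.908]
 [-1.     0.    -0.001]]
1 [ 1.0000e-02 -8.0000e-02  1.4405e+02]
-1 [ -0.06  -0.   -35.95]
[443.30325043  68.84119069  80.        ] [481.56709748  61.29943962  80.        ] [555.15141872  46.79607218  80.        ] [ 0.98112428 -0.19337823  0.        ]
```

jog_arm([
  [[16,44,0,0,0,-3],[16,44,0,0,0,-3],[16,44,0,0,0,-3],[16,44,0,0,0,-3],[16,44,0,0,0,-3]],
], gripper=-1)

```text
clock: 0.6
eef_pos: [309.5, -274.4, 220.9]
eef_rot: [-2.932, 1.566, 1.936]
wrist_force: [1.4, -0.2, 0.8]
finger_gap: 57.6
```

jog_arm([
  [[16,44,0,0,0,-3],[16,44,0,0,0,-3],[16,44,0,0,0,-3],[16,44,0,0,0,-3],[16,44,0,0,0,-3]],
])

```text
clock: 1.1
eef_pos: [389.8, -44.8, 220.8]
eef_rot: [-3.074, 1.566, 1.518]
wrist_force: [1.3, -0.2, 1.2]
finger_gap: 17.3
```

```bash
cat > nxt.py <<'E'
from h import *
s,R=st()
z=-C[:,1]; x=np.array([0,0,-1.]); T=np.column_stack([x,np.cross(z,x),z])
print("turn",np.degrees(Ro.from_matrix(T@R.T).as_rotvec()).round(2),"to pre",(toW(-175,0,80)-s["eef_pos"]).round(1))
E
python3 nxt.py
```

```text
t1.10 W [389.8 -44.8 220.8] cradle [-205.5 -121.8  220.8] F [1.3  0.1  1.17] gap 17.3
turn [-0.29  0.03 -4.28] to pre [  53.5  113.6 -140.8]
```

jog_arm([
  [[16,38,0,-0.1,0,-1.5],[16,38,0,-0.2,0,-1.5],[16,37,-20,0,0,-1.3],[0,0,-40,0,0,0],[0,0,-40,0,0,0]],
])

```text
clock: 1.6
eef_pos: [441.3, 79.3, 122.0]
eef_rot: [1.854, 1.56, 0.091]
wrist_force: [0.5, 0.1, 0.1]
finger_gap: 0.2
```

```bash
python3 nxt.py
```

```text
t1.60 W [441.3  79.3 122. ] cradle [-179.     9.9  122. ] F [0.43 0.22 0.1 ] gap 0.2
turn [-0.05  0.6  -0.09] to pre [  2.  -10.5 -42. ]
```

jog_arm([
  [[0,-5,-20,0,0.3,0],[0,-5,-20,0,0.3,0],[0,0,0,0,0,0],[5,-1,0,0,0,0],[0,0,0,0,0,0]],
])

```text
clock: 2.1
eef_pos: [443.9, 68.9, 76.7]
eef_rot: [-1.421, 1.562, 3.101]
wrist_force: [0.3, -1.0, 1.3]
finger_gap: 0.8
```

```bash
python3 - <<'E'
from h import *
exec(open("nxt.py").read())
p,d=manip.camera("scene"); cv2.imwrite("pics/s1.png",cv2.resize(p[120:280,180:460],None,fx=2.8,fy=2.8))
p,d=manip.camera("top"); cv2.imwrite("pics/t1.png",cv2.resize(p[95:260,240:420],None,fx=3.5,fy=3.5))
E
```

```text
t2.10 W [443.9  68.9  76.7] cradle [-1.744e+02  1.000e-01  7.670e+01] F [ 0.5  -0.89  1.3 ] gap 0.8
turn [-0.02 -0.5  -0.19] to pre [-0.6 -0.   3.3]
```

View pics/s1.png

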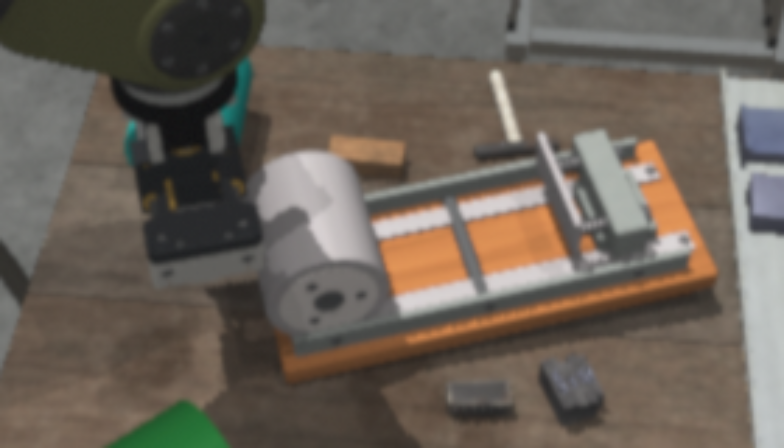

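jog_arm([
  [[6,-1.2,1,0,-0.3,0],[6,-1.2,1,0,-0.2,0],[6,-1.2,1,0,0,0],[0,0,0,0,0,0],[0,0,0,0,0,0]],
])

```text
clock: 2.7
eef_pos: [464.3, 65.2, 82.0]
eef_rot: [1.886, 1.566, 0.124]
wrist_force: [-0.1, 0.1, -0.0]
finger_gap: 0.5
```

jog_arm([
  [[3,-0.6,0.5,0,0,0],[3,-0.6,0.5,0,0,0],[2,-0.4,0.5,0,0,0],[2,-0.4,0.5,0,0,0],[2,-0.4,0.5,0,0,0]],
])

```text
clock: 3.2
eef_pos: [476.8, 62.6, 84.4]
eef_rot: [1.927, 1.567, 0.165]
wrist_force: [0.1, 0.3, -0.2]
finger_gap: 0.4
```

```bash
python3 nxt.py
```

```text
t3.20 W [476.8  62.6  84.4] cradle [-141.     0.4   84.4] F [ 0.06  0.31 -0.16] gap 0.4
turn [-0.03  0.21 -0.21] to pre [-33.5   6.2  -4.4]
```

jog_arm([
  [[3,-0.6,-1.5,0,0,0],[4,-0.8,-1.5,0,0.2,0],[5,-1,0,0,0,0],[5,-1,0,0,0,0],[5,-1,0,0,0,-0.2]],
])

```text
clock: 3.7
eef_pos: [500.5, 57.9, 81.1]
eef_rot: [-2.43, 1.57, 2.088]
wrist_force: [-0.2, -1.2, -0.6]
finger_gap: 0.2
```

jog_arm([
  [[5,-1,0.2,0,0,0],[5,-1,0.2,0,0,0],[5,-1,0.2,0,0,0],[5,-1,0.2,0,0,0],[5,-1,0.2,0,0,0]],
])

```text
clock: 4.2
eef_pos: [527.9, 52.4, 82.1]
eef_rot: [-2.519, 1.57, 1.999]
wrist_force: [-1.3, 0.6, 1.1]
finger_gap: 0.6
```

jog_arm([
  [[5,-1,0.2,0,0,0],[5,-1,0.2,0,0,0],[4,-0.8,0.2,0,0,0],[3,-0.6,0.2,0,0,0],[2,-0.4,0.2,0,0,0]],
])

```text
clock: 4.7
eef_pos: [548.9, 48.2, 83.1]
eef_rot: [-2.432, 1.57, 2.085]
wrist_force: [-0.4, 0.3, -0.1]
finger_gap: 0.3
```

```bash
python3 - <<'E'
from h import *
exec(open("nxt.py").read())
p,d=manip.camera("scene"); cv2.imwrite("pics/s2.png",cv2.resize(p[120:280,180:460],None,fx=2.8,fy=2.8))
E
```

```text
t4.70 W [548.9  48.2  83.1] cradle [-67.4   0.1  83.1] F [-0.49  0.24 -0.12] gap 0.3
turn [-0.03 -0.02  0.01] to pre [-105.6   20.7   -3.1]
```

View pics/s2.png

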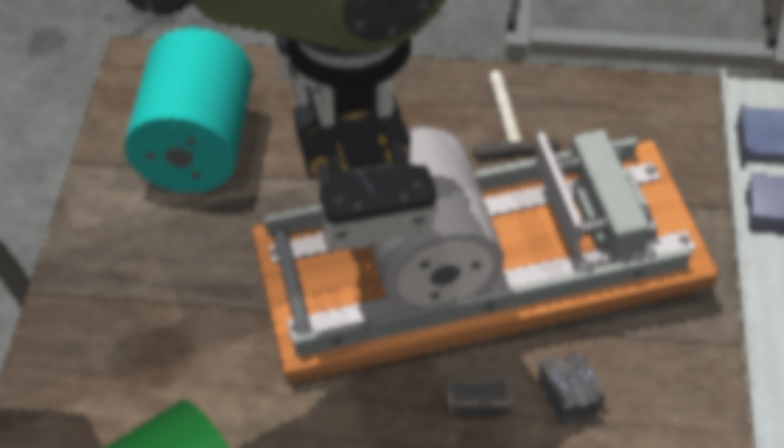

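The roller is being pushed straight and sits just short of the crossbar (roller end at crop pixel 445,272). I go slower from here.

jog_arm([
  [[3,-0.6,0,0,0,0],[3,-0.6,0,0,0,0],[2,-0.4,0,0,0,0],[2,-0.4,0,0,0,0],[2,-0.4,0,0,0,0]],
])

```text
clock: 5.25
eef_pos: [561.8, 45.6, 83.2]
eef_rot: [-2.429, 1.57, 2.089]
wrist_force: [-0.2, 0.7, -0.2]
finger_gap: 0.3
```

jog_arm([
  [[2,-0.4,0,0,0,0],[2,-0.4,0,0,0,0],[1.5,-0.3,0,0,0,0],[1.5,-0.3,0,0,0,0],[1,-0.2,0,0,0,0]],
])

```text
clock: 5.75
eef_pos: [569.8, 44.1, 83.0]
eef_rot: [-1.712, 1.568, 2.806]
wrist_force: [-1.9, -0.2, 1.9]
finger_gap: 0.6
```

jog_arm([
  [[1,-0.2,0,0,0,0],[1,-0.2,0,0,0,0],[1,-0.2,0,0,0,0],[1,-0.2,0,0,0,0],[1,-0.2,0,0,0,0]],
])

```text
clock: 6.25
eef_pos: [575.6, 42.9, 83.1]
eef_rot: [-1.846, 1.569, 2.672]
wrist_force: [-1.2, -0.2, -0.6]
finger_gap: 0.4
```

```bash
python3 nxt.py
```

```text
t6.25 W [575.6  42.9  83.1] cradle [-40.2   0.1  83.1] F [-1.17 -0.44 -0.64] gap 0.4
turn [-0.04 -0.08  0.  ] to pre [-132.3   25.9   -3.1]
```

jog_arm([
  [[1,-0.2,0,0,0,0],[1,-0.2,0,0,0,0],[1,-0.2,0,0,0,0],[1,-0.2,0,0,0,0],[1,-0.2,0,0,0,0]],
])

```text
clock: 6.75
eef_pos: [581.4, 41.7, 83.2]
eef_rot: [-2.397, 1.57, 2.12]
wrist_force: [0.6, 0.0, 0.5]
finger_gap: 0.5
```

jog_arm([
  [[0.8,-0.16,0,0,0,0],[0.8,-0.16,0,0,0,0],[0,0,0,0,0,0],[0,0,0,0,0,0]],
])

```text
clock: 7.15
eef_pos: [583.3, 41.3, 83.1]
eef_rot: [-2.757, 1.57, 1.76]
wrist_force: [-0.8, 0.8, -0.5]
finger_gap: 0.2
```

```bash
cat > roll.py <<'E'
from h import *
def roller(name,save=None,crop=(120,280,180,460)):
    p,d=manip.camera(name)
    if save: a,b,c,e=crop; cv2.imwrite(save,cv2.resize(p[a:b,c:e],None,fx=2.8,fy=2.8,interpolation=cv2.INTER_CUBIC))
    W=(cloud(name,d)-O)@C
    m=(d>0)&(abs(W[...,1])<45)&(W[...,0]>-140)&(W[...,0]<115)&(W[...,2]>60)&(W[...,2]<125)
    hsv=cv2.cvtColor(p,cv2.COLOR_BGR2HSV); m&=(p.min(2)>60)&(hsv[...,1]<50)
    q=W[m]
    # circle of radius 43 in x-z, robustly
    from scipy.optimize import least_squares
    f=least_squares(lambda c:np.hypot(q[:,0]-c[0],q[:,2]-c[1])-43,[np.median(q[:,0]),75],loss="soft_l1",f_scale=1)
    print(name,len(q),"roller centre x,z",f.x.round(1),"med|res|",np.median(abs(f.fun)).round(2))
E
python3 - <<'E'
from roll import *
st(); roller("scene","pics/s3.png"); roller("top")
E
```

```text
t7.15 W [583.3  41.3  83.1] cradle [-32.3   0.   83.1] F [-0.94  0.67 -0.51] gap 0.2
scene 1376 roller centre x,z [39.1 76.1] med|res| 3.74
top 598 roller centre x,z [64.4 62.7] med|res| 7.22
```

View pics/s3.png

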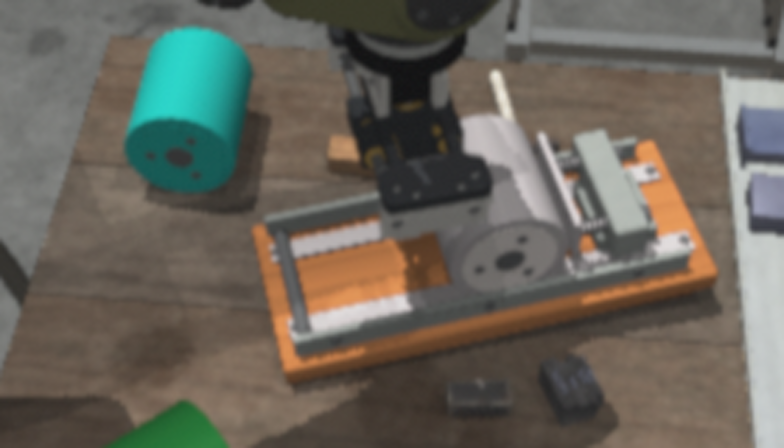

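The roller has dropped over the crossbar (roller end at crop pixel 510,260; the bar is behind it) and sits close to the plate. I feel forward slowly.

jog_arm([
  [[1.5,-0.3,0,0,0,0],[1.5,-0.3,0,0,0,0],[1.5,-0.3,0,0,0,0],[1,-0.2,0,0,0,0],[0,0,0,0,0,0]],
])

```text
clock: 7.75
eef_pos: [589.4, 40.1, 83.2]
eef_rot: [-2.932, 1.57, 1.586]
wrist_force: [1.1, -0.1, -1.4]
finger_gap: 0.6
```

```bash
python3 - <<'E'
from h import *
for u,v in((445,272),(510,260)):
    c,R,t=cam("scene"); U,V=180+u/2.8,120+v/2.8
    r=C.T@R.T@np.array([(U-c["cx"])/c["fx"],(V-c["cy"])/c["fy"],1]); o=C.T@(-R.T@t-O)
    print((o+r*(-50-o[1])/r[1]).round(1))
E
python3 nxt.py
```

```text
[-15.6 -50.   78.1]
[ 30.8 -50.   77.5]
t7.75 W [589.4  40.1  83.2] cradle [-26.1   0.1  83.2] F [ 1.07  0.12 -1.36] gap 0.6
turn [-0.03 -0.    0.  ] to pre [-146.1   28.7   -3.2]
```

jog_arm([
  [[1.5,-0.3,0,0,0,0],[1.5,-0.3,0,0,0,0],[1,-0.2,0,0,0,0],[1,-0.2,0,0,0,0],[1,-0.2,0,0,0,0]],
])

```text
clock: 8.25
eef_pos: [595.6, 38.9, 83.1]
eef_rot: [-2.138, 1.57, 2.38]
wrist_force: [0.4, -0.2, -1.0]
finger_gap: 0.5
```

jog_arm([
  [[1,-0.2,0,0,0,0],[1,-0.2,0,0,0,0],[1,-0.2,0,0,0,0],[0,0,0,0,0,0]],
])

```text
clock: 8.65
eef_pos: [599.0, 38.2, 83.1]
eef_rot: [-2.174, 1.57, 2.343]
wrist_force: [-0.0, -0.3, -0.0]
finger_gap: 0.2
```

```bash
python3 nxt.py
```

```text
t8.65 W [599.   38.2  83.1] cradle [-16.3   0.   83.1] F [ 0.04 -0.32 -0.05] gap 0.2
turn [-0.04 -0.03  0.01] to pre [-155.7   30.7   -3.1]
```

jog_arm([
  [[1,-0.2,0,0,0,0],[1,-0.2,0,0,0,0],[0,0,0,0,0,0]],
])

```text
clock: 8.95
eef_pos: [600.4, 38.0, 82.9]
eef_rot: [-1.656, 1.568, 2.862]
wrist_force: [-0.9, -0.1, 0.7]
finger_gap: 0.3
```

jog_arm([
  [[1,-0.2,0,0,0,0],[1,-0.2,0,0,0,0],[0,0,0,0,0,0]],
])

```text
clock: 9.25
eef_pos: [601.2, 37.8, 82.6]
eef_rot: [-1.554, 1.564, 2.964]
wrist_force: [-2.7, 0.4, -1.1]
finger_gap: 0.5
```

jog_arm([
  [[1,-0.2,0.1,0,0,0],[1,-0.2,0.1,0,0,0],[0.5,-0.1,0.1,0,0,0]],
])

```text
clock: 9.55
eef_pos: [602.0, 37.7, 82.5]
eef_rot: [-1.514, 1.559, 3.005]
wrist_force: [-6.9, 1.0, 3.4]
finger_gap: 0.4
```

```bash
python3 nxt.py
```

```text
t9.55 W [602.   37.7  82.5] cradle [-13.3   0.1  82.5] F [-6.98 -0.38  3.36] gap 0.4
turn [-0.09 -0.67 -0.02] to pre [-158.7   31.2   -2.5]
```

jog_arm([
  [[0.6,-0.12,0.1,0,0,0],[0.6,-0.12,0.1,0,0,0]],
])

```text
clock: 9.75
eef_pos: [602.1, 37.7, 82.5]
eef_rot: [-1.498, 1.555, 3.02]
wrist_force: [-8.6, 2.4, 3.6]
finger_gap: 0.7
```

jog_arm([
  [[0.5,-0.1,0.1,0,0,0],[0.5,-0.1,0.1,0,0,0]],
])

```text
clock: 9.95
eef_pos: [602.1, 37.7, 82.6]
eef_rot: [-1.492, 1.552, 3.027]
wrist_force: [-6.7, 1.0, 3.5]
finger_gap: 0.5
```

jog_arm([
  [[0.5,-0.1,0.1,0,0,0],[0.5,-0.1,0.1,0,0,0]],
])

```text
clock: 10.15
eef_pos: [602.1, 37.7, 82.6]
eef_rot: [-1.487, 1.549, 3.031]
wrist_force: [-7.6, 1.3, 4.0]
finger_gap: 0.7
```

The x force holds at about 8 N, but Fz is about 3.7. Pad friction is taking up part of the push, so I raise the pad slightly so the full 8 N reaches the buffer.

jog_arm([
  [[0.5,-0.1,0.4,0,0,0],[0.5,-0.1,0.4,0,0,0]],
])

```text
clock: 10.35
eef_pos: [602.1, 37.6, 82.8]
eef_rot: [-1.482, 1.546, 3.037]
wrist_force: [-4.8, 0.6, -1.2]
finger_gap: 0.5
```

jog_arm([
  [[0.5,-0.1,0.4,0,0,0],[0.5,-0.1,0.4,0,0,0]],
])

```text
clock: 10.55
eef_pos: [602.1, 37.7, 82.8]
eef_rot: [-1.481, 1.543, 3.038]
wrist_force: [-5.7, 0.1, -0.3]
finger_gap: 0.7
```

```bash
python3 nxt.py
```

```text
t10.55 W [602.1  37.7  82.8] cradle [-13.2   0.1  82.8] F [-5.65 -0.97 -0.27] gap 0.7
turn [-0.16 -1.57 -0.06] to pre [-158.8   31.2   -2.8]
```

jog_arm([
  [[0.8,-0.16,0.3,0,-0.1,0],[0.8,-0.16,0.3,0,-0.1,0]],
])

```text
clock: 10.75
eef_pos: [602.2, 37.6, 82.7]
eef_rot: [-1.49, 1.542, 3.029]
wrist_force: [-9.8, 0.9, 3.4]
finger_gap: 0.3
```

jog_arm([
  [[0.8,-0.16,0.3,0,-0.1,0],[0.8,-0.16,0.3,0,-0.1,0]],
])

```text
clock: 10.95
eef_pos: [602.2, 37.6, 82.7]
eef_rot: [-1.498, 1.541, 3.021]
wrist_force: [-8.9, 2.0, 2.1]
finger_gap: 0.8
```

jog_arm([
  [[0.7,-0.14,0.7,0,-0.1,0],[0.7,-0.14,0.7,0,-0.1,0]],
])

```text
clock: 11.15
eef_pos: [602.2, 37.6, 83.0]
eef_rot: [-1.505, 1.54, 3.014]
wrist_force: [-5.7, 1.2, -1.9]
finger_gap: 0.4
```

jog_arm([
  [[0.7,-0.14,0.6,0,-0.1,0],[0.7,-0.14,0.6,0,-0.1,0]],
])

```text
clock: 11.35
eef_pos: [602.2, 37.6, 82.9]
eef_rot: [-1.513, 1.539, 3.006]
wrist_force: [-5.5, 1.3, -0.4]
finger_gap: 0.4
```

jog_arm([
  [[0.7,-0.14,0.5,0,-0.1,0],[0.7,-0.14,0.5,0,-0.1,0]],
])

```text
clock: 11.55
eef_pos: [602.2, 37.6, 82.9]
eef_rot: [-1.521, 1.538, 2.998]
wrist_force: [-6.7, 1.7, 0.3]
finger_gap: 0.4
```

```bash
python3 nxt.py
```

```text
t11.55 W [602.2  37.6  82.9] cradle [-13.1   0.1  82.9] F [-6.85  0.36  0.28] gap 0.4
turn [-0.27 -1.87 -0.1 ] to pre [-158.9   31.3   -2.9]
```

jog_arm([
  [[1.0,-0.2,0.6,0,0,0],[1.0,-0.2,0.6,0,0,0]],
])

```text
clock: 11.75
eef_pos: [602.5, 37.5, 83.0]
eef_rot: [-1.515, 1.533, 3.005]
wrist_force: [-7.2, 1.3, -0.5]
finger_gap: 0.6
```

jog_arm([
  [[0.9,-0.18,0.6,0,0,0],[0.9,-0.18,0.6,0,0,0]],
])

```text
clock: 11.95
eef_pos: [602.6, 37.5, 83.0]
eef_rot: [-1.509, 1.527, 3.011]
wrist_force: [-8.0, 2.1, 0.1]
finger_gap: 0.5
```

jog_arm([
  [[0.9,-0.18,0.6,0,0,0],[0.9,-0.18,0.6,0,0,0]],
])

```text
clock: 12.15
eef_pos: [602.6, 37.5, 83.1]
eef_rot: [-1.503, 1.522, 3.017]
wrist_force: [-7.6, 2.0, -0.6]
finger_gap: 0.5
```

That gives a steady push of about 8 N with Fz near 0. I hold it for over a second.

jog_arm([
  [[0.95,-0.19,0.6,0,0,0],[0.95,-0.19,0.6,0,0,0],[0.95,-0.19,0.6,0,0,0]],
])

```text
clock: 12.45
eef_pos: [602.8, 37.5, 83.2]
eef_rot: [-1.498, 1.513, 3.022]
wrist_force: [-8.1, 1.5, -0.3]
finger_gap: 0.4
```

jog_arm([
  [[0.95,-0.19,0.6,0,0,0],[0.95,-0.19,0.6,0,0,0],[0.95,-0.19,0.6,0,0,0]],
])

```text
clock: 12.75
eef_pos: [602.8, 37.5, 83.2]
eef_rot: [-1.494, 1.504, 3.026]
wrist_force: [-7.3, 1.9, 1.4]
finger_gap: 0.3
```

jog_arm([
  [[0.95,-0.19,0.6,0,0,0],[0.95,-0.19,0.6,0,0,0],[0.95,-0.19,0.6,0,0,0]],
])

```text
clock: 13.05
eef_pos: [602.9, 37.5, 83.3]
eef_rot: [-1.491, 1.495, 3.03]
wrist_force: [-9.2, 1.9, 0.4]
finger_gap: 0.8
```

```bash
python3 nxt.py
```

```text
t13.05 W [602.9  37.5  83.3] cradle [-12.4   0.1  83.3] F [-9.37  0.05  0.37] gap 0.8
turn [-0.49 -4.29 -0.16] to pre [-159.6   31.4   -3.3]
```

jog_arm([
  [[1.1,-0.22,0.7,0,0,0],[1.1,-0.22,0.7,0,0,0],[1.1,-0.22,0.7,0,0,0]],
])

```text
clock: 13.35
eef_pos: [603.3, 37.4, 83.5]
eef_rot: [-1.488, 1.486, 3.033]
wrist_force: [-8.2, 1.7, -0.3]
finger_gap: 0.5
```

jog_arm([
  [[1.1,-0.22,0.7,0,0,0],[1.1,-0.22,0.7,0,0,0],[1.1,-0.22,0.7,0,0,0]],
])

```text
clock: 13.65
eef_pos: [603.4, 37.4, 83.5]
eef_rot: [-1.486, 1.476, 3.036]
wrist_force: [-8.9, 1.4, -0.7]
finger_gap: 0.8
```

jog_arm([
  [[1.1,-0.22,0.7,0,0,0],[1.1,-0.22,0.7,0,0,0],[1.1,-0.22,0.7,0,0,0]],
])

```text
clock: 13.95
eef_pos: [603.5, 37.4, 83.6]
eef_rot: [-1.484, 1.466, 3.038]
wrist_force: [-8.5, 1.9, 0.2]
finger_gap: 0.4
```

The hold is done. Now I ease off slowly.

jog_arm([
  [[0,0,0,0,0,0],[-0.4,0.08,0,0,0,0],[-0.5,0.1,0,0,0,0],[-0.5,0.1,0,0,0,0],[-0.5,0.1,0,0,0,0]],
])

```text
clock: 14.45
eef_pos: [600.9, 37.8, 82.8]
eef_rot: [-1.483, 1.464, 3.038]
wrist_force: [-1.8, 0.5, 0.1]
finger_gap: 0.4
```

jog_arm([
  [[-0.8,0.16,0,0,0,0],[-0.8,0.16,0,0,0,0],[-0.8,0.16,0,0,0,0],[-0.8,0.16,0,0,0,0],[-0.8,0.16,0,0,0,0]],
])

```text
clock: 14.95
eef_pos: [597.7, 38.4, 83.4]
eef_rot: [-1.484, 1.467, 3.038]
wrist_force: [0.1, -0.1, 0.2]
finger_gap: 0.2
```

jog_arm([
  [[-1,0.2,0,0,0,0],[-1,0.2,0,0,0,0],[-1,0.2,0,0,0,0],[-1,0.2,0,0,0,0],[-1,0.2,0,0,0,0]],
])

```text
clock: 15.45
eef_pos: [592.4, 39.5, 83.5]
eef_rot: [-1.484, 1.467, 3.038]
wrist_force: [-0.5, 0.3, 0.4]
finger_gap: 0.7
```

jog_arm([
  [[-1.5,0.3,0,0,0,0],[-1.5,0.3,0,0,0,0],[-2,0.4,0,0,0,0],[-4,0.8,0,0,0,0],[-6,1.2,0,0,0,0]],
])

```text
clock: 15.95
eef_pos: [576.6, 42.6, 83.5]
eef_rot: [-1.484, 1.468, 3.038]
wrist_force: [-0.1, 0.2, -0.1]
finger_gap: 0.2
```

```bash
python3 nxt.py
```

```text
t15.95 W [576.6  42.6  83.5] cradle [-39.2   0.1  83.5] F [-0.14  0.22 -0.07] gap 0.2
turn [-0.62 -5.87 -0.2 ] to pre [-133.3   26.2   -3.5]
```

Next I retreat back and up, clear of everything, then look.

jog_arm([
  [[-20,4,0,0,0,0],[-30,6,10,0,0,0],[-30,6,30,0,0,0],[-20,4,45,0,0,0],[0,0,45,0,0,0]],
])

```text
clock: 16.45
eef_pos: [467.0, 63.3, 210.9]
eef_rot: [-1.469, 1.456, 3.052]
wrist_force: [0.8, -0.3, -0.4]
finger_gap: 0.5
```

jog_arm([
  [[-20,0,20,0,0,0],[0,0,0,0,0,0],[0,0,0,0,0,0],[0,0,0,0,0,0],[0,0,0,0,0,0]],
])

```text
clock: 16.95
eef_pos: [446.7, 63.7, 235.2]
eef_rot: [-1.48, 1.464, 3.042]
wrist_force: [0.0, 0.1, -0.5]
finger_gap: 0.6
```

```bash
python3 - <<'E'
from roll import *
st(); roller("scene","pics/s4.png"); roller("top","pics/t4.png",(95,260,240,420))
E
```

```text
t16.95 W [446.7  63.7 235.2] cradle [-170.7   -4.4  235.2] F [ 0.02  0.09 -0.47] gap 0.6
scene 2117 roller centre x,z [30.4 77.6] med|res| 2.55
top 1697 roller centre x,z [30.2 76.9] med|res| 1.9
```

View pics/s4.png

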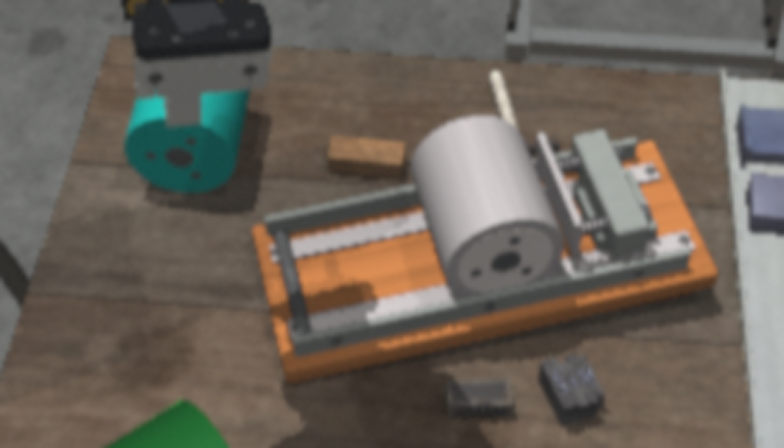

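View pics/t4.png

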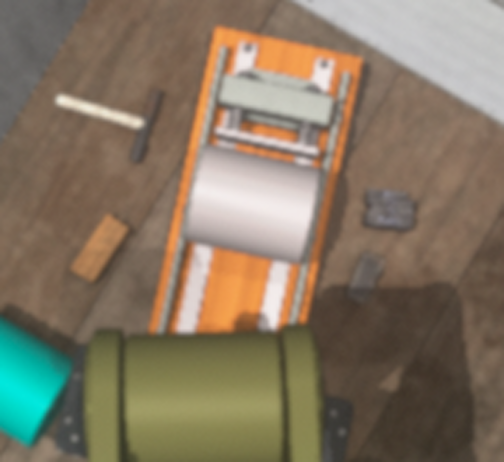

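Both views show the roller resting just beyond the crossbar (fits x = 30.4 and 30.2, z = 77.6 and 76.9), clear of the plate. The bystanders are where they were and the arm is clear. I hand in.

jog_arm([
  [[0,0,0,0,0,0],[0,0,0,0,0,0],[0,0,0,0,0,0],[0,0,0,0,0,0],[0,0,0,0,0,0]],
])

```text
clock: 17.55
eef_pos: [446.8, 63.6, 233.8]
eef_rot: [-1.476, 1.461, 3.046]
wrist_force: [-0.5, -0.3, 0.2]
finger_gap: 0.1
```

```bash
python3 - <<'E'
from roll import *
roller("scene"); roller("top"); print(manip.sign_off())
E
```

```text
scene 2109 roller centre x,z [30.5 77.4] med|res| 2.63
top 1694 roller centre x,z [30.3 77. ] med|res| 1.94
the job is handed in; nothing more can be done
None
```

I rolled the roller up over the crossbar with the closed fingertips and pressed it against the buffer. I then eased off slowly and handed the job in at about 17.6 s.

- **Push:** the wrist force read about 7 to 9.5 N for roughly 2 s from 11.75 s. The highest reading was about 10.5 N, against the 15 N limit. I only had readings at the end of each move call.
- **Buffer force:** I did not measure it directly. Pad friction took up part of the push at first, so I raised the fingertips until the vertical force was near zero. The tool travelled only about 3.5 mm while pressing, which at 2 N per mm suggests about 7 N on the buffer, a little under the wrist reading.
- **Final position:** two looks about 0.6 s apart, from both cameras, gave a steady centre at x ≈ 30.4, z ≈ 77 mm. The target is x = 32, z = 77 mm. The 1.6 mm difference is within the calibration error, though the fits were rough (about 2 mm typical error).
- **Surroundings:** in the last pictures the bystanders looked unmoved, judged by eye, and the arm was clear of everything.
- **Tool tilt:** the tool leaned about 6 degrees during the press. I left it that way, and it did no visible harm.

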